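Put the stamping kit away in its fitted tray

TASK

Put the stamping kit away: stand the three wooden hand stamps and the square bottle of stamp-pad ink in the long tray on the desk pad, each fully down in the one well cut to the shape of its foot, and never tip the bottle over. The wax seal with the small brass foot and the round bottle of writing ink are not part of the kit: leave them standing where they are.

Things in the scene. Friction and masses are not known exactly. Their poses are not given: they have to be found in the camera images.
- short_stamp_mid (a point): loose hand stamp with a short oblong wooden foot, 24 mm (x) by 48 mm (y) and 18 mm tall, and a turned wooden handle (48 mm tall, at most 24 mm thick, pear-shaped, thickest at 57 mm above the underside; grasp it from above at about 45 mm); 66 mm tall in all, about 45 g. The point is its centre, 33 mm above its underside; z up when it stands
- long_stamp_mid (a point): loose hand stamp with a long oblong wooden foot, 24 mm (x) by 70 mm (y) and 18 mm tall, and a turned wooden handle (48 mm tall, at most 24 mm thick, pear-shaped, thickest at 57 mm above the underside; grasp it from above at about 45 mm); 66 mm tall, about 55 g. The point is its centre, 33 mm above its underside; z up when it stands
- round_stamp_mid (a point): loose hand stamp with a thick round wooden foot, 40 mm across and 18 mm tall, and a turned wooden handle (48 mm tall, at most 24 mm thick, pear-shaped, thickest at 57 mm above the underside; grasp it from above at about 45 mm); 66 mm tall, about 55 g. The point is its centre, 33 mm above its underside; z up when it stands
- square_bottle_mid (a point): loose square bottle of stamp-pad ink: dark body 49 x 48 mm with upright flat sides to 34 mm, above it a shoulder and a round black cap 32 mm across, from 43 to 58 mm, about 140 g. Grasp it across two flat sides with the fingertips no lower than about 20 mm above its underside, so that they stay above the tray when it is set down. The point is on its axis, 29 mm above its underside; x and y along its flat sides, z up when it stands
- short_well: fixed square wooden block, 90 x 90 x 14 mm, with a short oblong well, 34 mm (x) by 58 mm (y), 8 mm deep with a grey felt floor, in its centre. One of four such blocks that stand side by side, in any order, in a low dark-wood tray on the leather desk pad; the tray's wall ends level with the blocks' tops. Origin: centre of the block's underside; the well's floor is 6 mm and the block's top 14 mm above it; z up, the row of blocks runs along y
- long_well: fixed square wooden block, 90 x 90 x 14 mm, with a long oblong well, 34 mm (x) by 80 mm (y), 8 mm deep with a grey felt floor, in its centre. One of four such blocks that stand side by side, in any order, in a low dark-wood tray on the leather desk pad; the tray's wall ends level with the blocks' tops. Origin: centre of the block's underside; the well's floor is 6 mm and the block's top 14 mm above it; z up, the row of blocks runs along y
- round_well: fixed square wooden block, 90 x 90 x 14 mm, with a round well 50 mm across, 8 mm deep with a grey felt floor, in its centre. One of four such blocks that stand side by side, in any order, in a low dark-wood tray on the leather desk pad; the tray's wall ends level with the blocks' tops. Origin: centre of the block's underside; the well's floor is 6 mm and the block's top 14 mm above it; z up, the row of blocks runs along y
- square_well: fixed square wooden block, 90 x 90 x 14 mm, with a square well, 60 x 60 mm, 8 mm deep with a grey felt floor, in its centre. One of four such blocks that stand side by side, in any order, in a low dark-wood tray on the leather desk pad; the tray's wall ends level with the blocks' tops. Origin: centre of the block's underside; the well's floor is 6 mm and the block's top 14 mm above it; z up, the row of blocks runs along y
- wax_seal_mid (a point): loose wax seal, to be left alone: small round brass foot, 27 mm across, brass neck, the same turned wooden handle as the stamps; 66 mm tall. The point is its centre, 33 mm above its underside
- round_bottle_mid (a point): loose round bottle of writing ink, to be left alone: dark round body 49 mm across with a paper label, black cap 32 mm across; 58 mm tall. The point is its centre, 29 mm above its underside

How it is judged:
By the outcome, as a careful person would: the job done as asked, in the order asked, and still so for the second after the job is handed in, with the robot touching nothing.
It also fails if it takes over 102 s, if anything falls off the work surface, if the arm or the gripper's body presses on something with over 40 N, if the wrist force passes 120 N, or if a joint passes its speed limit or range.

ROBOT

A 6-joint arm with a two-finger parallel gripper is mounted at the origin on a cart in front of the work surface, level with it; the furniture and walls round the work are solid. World frame = base frame: x ahead of the robot, y to its left, z up, the work surface at z = 0. Lengths are in mm, angles in rad, forces in N, time in s.
With the tool pointing down it reaches from about 300 to 850 mm from the base axis. Payload 5.4 kg.
Tool frame: the origin (TCP) lies at the very end of the fingers, on their centre line; the grasp point (between the pads) lies 19 mm behind it; z points along the fingers, y is the line along which they close (so a half turn about z gives the same grasp; the last joint's range is limited). The gripper opens to 85 mm and grips with 20 to 120 N. Pads are 22 mm wide; open, the fingers measure 114 mm over their backs; the gripper's body (76 mm by 85 mm) begins 54 mm behind the grasp point. The pads swing forward as they close: fully open they stand 13 mm farther back than shut.
Start: joints at [-1.538, 0.158, 1.597, -0, 1.386, -0.21], TCP at [138.219, -558.123, 231.299] pointing down, gripper open.
Joint ranges: [-2.91, 2.91], [-0.94, 2.29], [0.18, 2.7], [-1.29, 4.43], [0.17, 2.64], [-3, 3]. Speed limits (rad/s): [2.57, 2.57, 3.14, 3.14, 3.14, 3.14].

INTERFACE

Orientations are given as a unit quaternion [x, y, z, w].
In Python, from rig import status, optics, ticket gives the robot as it stands. The module is installed in compiled form; this text tells all that it offers.
- The arm moves only by the tool servo_tool, never from a script. Its argument "increments" is text: rows parted by semicolons, each of 6 numbers parted by spaces: the shift along the tool's x, y, z in mm, then the turn, a rotation vector about the tool's x, y, z in rad. A call has 1 to 12 rows; each row is the pose to reach, as a shift and turn from the pose commanded when the call began, along the tool's axes at that moment; what a row does not reach only later rows make up. A row lasts 1/8 s, in which the tool goes at most 62.5 mm and 10.7 degrees, less where a joint would pass 70% of its speed; a pose out of reach is approached as far as the arm can. A call with a gripper value outside its range is refused whole. "grip" is the opening, from -1 (shut) to 1 (fully open), set as the call begins (left out, the last holds). The fingers move at their own pace and stop on an object; "newtons" is the grip in N (left out, the last holds). Time passes only in rows, so rows that repeat a pose let the fingers close. It gives the time, the measured TCP pose, the force, the opening and the grip force at its end, in the units of the state.
- status.read_state(): the state, without advancing time (a new reading comes with each control period).
- optics.read_camera(name): name is "side" or "top" or "wrist"; returns (picture, depth): 420x560x3 uint8, red, green, blue; 420x560 float32, mm along the optical axis (not along the pixel's ray), 0 where there is no reading.
- optics.camera_model(name): a dict with "camera_matrix" (3x3 intrinsics, pixels), "view" (4x4, takes a point from world to camera coordinates). Camera axes: x right, y down, z forward; pixel columns grow to the right and rows downward; lengths in mm; the calibration is good to about 2 mm. A picture is of the moment at which its call begins: read the wrist's pose just before it. camera_model takes no time and is no camera call; for the wrist camera it gives the pose at the moment of the call.
- ticket.sign_off(): hands the job in; it is judged then, once.
The state is a dict: "clock": time; "q": joint angles; "dq": joint speeds; "joint_torque": joint torques, N m; "tool_pos": TCP position; "tool_rot": TCP orientation; "contact_force": force on the tool from outside, world axes, zero at the start; "torque": the same for the moment, N m; "opening": finger opening in mm; "finger_force": force on a finger pad.
Only numpy, scipy, OpenCV 4.12 (cv2) and the standard library are available. Lean on these libraries where they do the work, as an engineer would, in place of code of your own. Each camera call takes 0.05 s, during which the arm holds its last target. There are 200 camera calls.

## Working session

There is one attempt and no reset: what is moved stays moved. The work goes in short steps, Python scripts to look and compute and a tool call to move; the robot and the scene stay as the last step left them, time stands still between calls to the robot, and variables do not carry over. Pictures are saved under pics/ and viewed, at most 14 in all, crops included, and the job is handed in when it is done.

Besides the shell and the picture viewer there is one more tool, called after "Request:" as name(argument=value, ...), one argument or row to a line, values as JSON. servo_tool: Moves the arm, as the interface text tells. Its arguments: {"type":"object","properties":{"increments":{"type":"string"},"grip":{"type":"number"},"newtons":{"type":"number"}},"required":["increments"]}

```bash
mkdir -p pics; python3 - <<'E'
from rig import status, optics
import cv2,numpy as np
s=status.read_state();print({k:np.round(v,3).tolist() for k,v in s.items()})
for n in("top","side"):
    p,d=optics.read_camera(n);cv2.imwrite(f"pics/{n}0.png",p[:,:,::-1]);np.save(f"{n}0.npy",d)
    m=optics.camera_model(n);print(n,np.round(m["camera_matrix"],1).tolist(),np.round(m["view"],3).tolist())
E
```

```text
{'clock': 0.0, 'q': [-1.538, 0.159, 1.598, 0.0, 1.386, -0.21], 'dq': [0.001, 0.001, -0.0, -0.0, -0.001, 0.002], 'joint_torque': [-0.001, -39.6, -33.143, -0.0, 0.008, -0.0], 'tool_pos': [138.185, -557.522, 230.293], 'tool_rot': [0.993, 0.121, 0.0, -0.001], 'contact_force': [0.283, 0.661, 0.784], 'torque': [-0.002, -0.024, -0.015], 'finger_force': 0.0, 'opening': 85.071}
top [[406.1, 0.0, 281.4], [0.0, 406.1, 204.2], [0.0, 0.0, 1.0]] [[-0.015, -1.0, 0.001, 15.031], [-0.974, 0.014, -0.224, 544.89], [0.224, -0.004, -0.975, 943.047], [0.0, 0.0, 0.0, 1.0]]
side [[458.7, 0.0, 280.6], [0.0, 458.7, 201.5], [0.0, 0.0, 1.0]] [[0.991, -0.137, -0.004, -512.748], [-0.066, -0.45, -0.891, 93.432], [0.12, 0.883, -0.455, 989.947], [0.0, 0.0, 0.0, 1.0]]
```

View pics/top0.png

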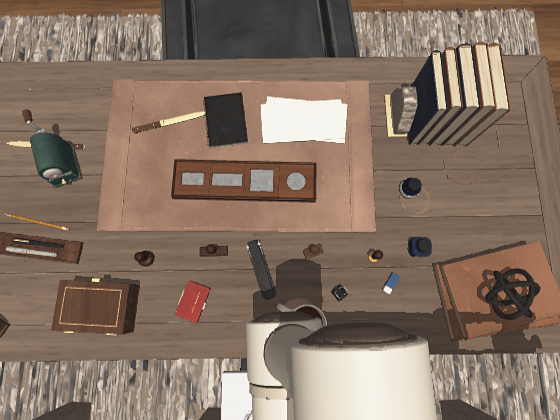

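View pics/side0.png

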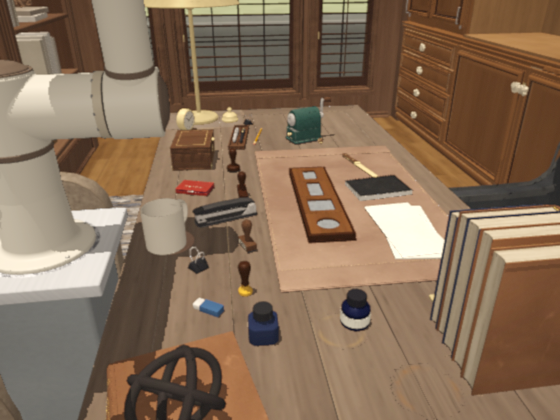

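The top view shows the wells, left to right: short (193,179), long (228,180), square (262,181) and round (297,181). It also shows the round stamp (145,258), long stamp (213,250), short stamp (313,251), wax seal (375,256), square bottle (420,246) and round bottle (410,187). The side view agrees. Next I'll take rough positions from depth.

```bash
cat > h.py <<'E'
import numpy as np,cv2
from rig import status,optics
from scipy.spatial.transform import Rotation as R
def cloud(d,m):
    K=m["camera_matrix"];V=np.linalg.inv(m["view"]);v,u=np.indices(d.shape)
    c=np.stack([(u-K[0,2])/K[0,0]*d,(v-K[1,2])/K[1,1]*d,d],-1)
    return c@V[:3,:3].T+V[:3,3]
def ray(uv,z,m):
    uv=np.atleast_2d(uv).astype(float);K=m["camera_matrix"];V=np.linalg.inv(m["view"])
    c=np.c_[uv,np.ones(len(uv))]@np.linalg.inv(K).T@V[:3,:3].T
    return V[:3,3]+c*((z-V[2,3])/c[:,2])[:,None]
def go(target,yaw):
    """increment from the present pose to a tool-down pose: tool x axis heading yaw"""
    s=status.read_state();r0=R.from_quat(s["tool_rot"]);p=np.array(s["tool_pos"])
    r1=R.from_euler('z',yaw)*R.from_euler('x',np.pi)
    return np.round(r0.inv().apply(np.array(target)-p),1),np.round((r0.inv()*r1).as_rotvec(),3)
E
python3 - <<'E'
from h import *
m=optics.camera_model("top");d=np.load("top0.npy");P=cloud(d,m)
for n,(u,v) in dict(short_w=(193,179),long_w=(228,180),sq_w=(262,181),rnd_w=(297,181),rim=(245,181),pad=(245,220),pad2=(140,180),desk=(180,265),desk2=(340,265)).items(): print(n,P[v,u].round(1))
for n,(u,v) in dict(rnd=(145,258),long=(213,250),short=(313,251),wax=(375,256),sqb=(420,246),rb=(410,187),stapler=(260,268),padlock=(340,292),eraser=(390,283)).items():
    q=P[v-16:v+16,u-18:u+18].reshape(-1,3);q=q[(q[:,2]>7)&(q[:,2]<90)]
    t=q[q[:,2]>q[:,2].max()-15];print(n,len(q),q.mean(0).round(1),q.min(0).round(),q.max(0).round(),'top',t.mean(0).round(1))
m=optics.camera_model("wrist");s=status.read_state();r=R.from_quat(s["tool_rot"])
V=m["view"];T=np.linalg.inv(V);print(m["camera_matrix"],'cam in tool',r.inv().apply(T[:3,3]-s["tool_pos"]).round(1),(r.inv().as_matrix()@T[:3,:3]).round(3),r.as_matrix().round(3))
E
```

```text
short_w [627.1 238.2  15.9]
long_w [623.8 146.5  13.2]
sq_w [618.9  56.9  16.1]
rnd_w [618.2 -35.1  13.8]
rim [618.3 101.1  20.4]
pad [517.9 102.1   2.8]
pad2 [629.8 381.4   4.3]
desk [404.6 267.2  -0.7]
desk2 [ 398.4 -139.7    1. ]
rnd 232 [420.5 349.   32.3] [402. 334.   7.] [440. 369.  68.] top [421.2 351.4  61.7]
long 287 [436.5 178.4  27.9] [425. 146.   7.] [450. 215.  67.] top [437.1 180.4  62.2]
short 193 [431.3 -69.7  32.1] [416. -96.  11.] [451. -46.  66.] top [432.5 -70.3  60.7]
wax 100 [ 416.9 -221.7   51.6] [ 407. -234.    7.] [ 429. -213.   68.] top [ 417.4 -222.8   62.3]
sqb 420 [ 436.7 -334.3   39.1] [ 414. -364.    7.] [ 463. -315.   60.] top [ 438.5 -339.    55.7]
rb 343 [ 589.1 -322.6   41.2] [ 570. -350.    8.] [ 617. -304.   61.] top [ 593.5 -327.6   55.9]
stapler 403 [392.6  61.   35. ] [355.  33.   7.] [434.  90.  46.] top [392.1  61.5  41.9]
padlock 125 [ 330.5 -132.9   17.9] [ 312. -149.    7.] [ 348. -116.   42.] top [ 329.7 -133.4   37.6]
eraser 176 [ 351.2 -263.5   11. ] [ 327. -284.    7.] [ 376. -243.   15.] top [ 351.2 -263.5   11. ]
[[359.85234055   0.         279.61665169]
 [  0.         359.85234055 212.20300095]
 [  0.           0.           1.        ]] cam in tool [  72.9   -0.9 -143.5] [[-0.    -0.959 -0.285]
 [ 1.    -0.     0.001]
 [-0.001 -0.285  0.959]] [[ 0.971  0.24  -0.   ]
 [ 0.24  -0.971  0.002]
 [ 0.    -0.002 -1.   ]]
```

```bash
python3 -c "
from h import *
print(go([530,90,300],0))"
```

```text
(array([ 536. , -534.5,  -68.5]), array([-0.002, -0.   ,  0.243]))
```

Request:
servo_tool(
  increments="536 -535 -68 0 0 0.243;536 -535 -68 0 0 0.243;536 -535 -68 0 0 0.243;536 -535 -68 0 0 0.243;536 -535 -68 0 0 0.243;536 -535 -68 0 0 0.243;536 -535 -68 0 0 0.243;536 -535 -68 0 0 0.243;536 -535 -68 0 0 0.243;536 -535 -68 0 0 0.243;536 -535 -68 0 0 0.243;536 -535 -68 0 0 0.243",
)

```text
clock: 1.6
tool_pos: [525.1, 83.3, 298.2]
tool_rot: [1.0, 0.0, -0.0, 0.0]
contact_force: [1.1, -1.8, -0.5]
opening: 85.3
finger_force: 0.0
```

Request:
servo_tool(
  increments="0 0 0 0 0 0;0 0 0 0 0 0",
)

```text
clock: 1.85
tool_pos: [524.1, 81.1, 297.7]
tool_rot: [1.0, 0.0, -0.001, 0.0]
contact_force: [-0.5, -0.2, 0.6]
opening: 85.7
finger_force: 0.0
```

```bash
python3 -c "
from h import *
print(go([530,90,300],0),status.read_state()['tool_pos'],status.read_state()['clock'])"
```

```text
(array([ 5.9, -8.9, -2.3]), array([0.   , 0.001, 0.   ])) [524.09403221  81.05055896 297.72986236] 1.85
```

```bash
python3 - <<'E'
from h import *
m=optics.camera_model("wrist");p,d=optics.read_camera("wrist")
cv2.imwrite("pics/w1.png",p[:,:,::-1]);np.savez("w1.npz",d=d,p=p,K=m["camera_matrix"],V=m["view"])
E
```

```text
(no output)
```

View pics/w1.png

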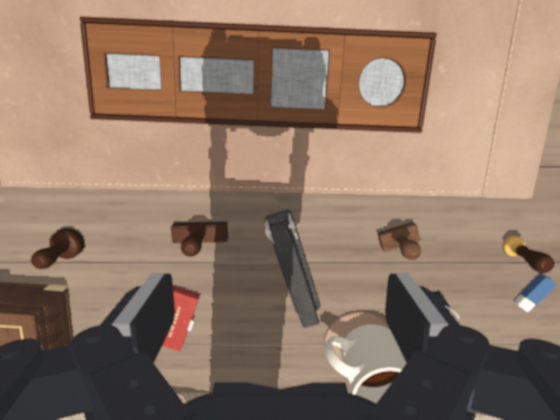

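The wrist view shows the wells at (134,72), (217,76), (300,79) and (382,82), and the stamp feet at (68,242) round, (200,232) long and (400,237) short. Now I'll measure them.

```bash
cat > m1.py <<'E'
from h import *
f=np.load("w1.npz");m=dict(camera_matrix=f["K"],view=f["V"]);p,d=f["p"],f["d"];P=cloud(d,m)
hsv=cv2.cvtColor(p,cv2.COLOR_RGB2HSV)
g=((hsv[...,1]<50)&(hsv[...,2]>70)).astype(np.uint8);g[130:]=0;g[:30]=0
g=cv2.morphologyEx(g,cv2.MORPH_CLOSE,np.ones((3,3)))
for c in cv2.findContours(g,0,2)[0]:
    if cv2.contourArea(c)<500: continue
    k=cv2.drawContours(np.zeros_like(g),[c],-1,1,-1)>0
    k=cv2.erode(k.astype(np.uint8),np.ones((7,7)))>0
    z=np.median(P[k][:,2]); X=ray(c[:,0],12,m)[:,:2].astype(np.float32)
    print('well',np.round(cv2.minAreaRect(X),1).tolist() if 0 else cv2.minAreaRect(X),'z',z.round(1))
for u,v in((175,75),(258,78),(342,80),(150,42),(340,110),(260,160),(100,160),(110,250),(350,250)): print('z',(u,v),np.median(P[v-3:v+4,u-3:u+4,2]).round(1))
for n,(u,v) in dict(rnd=(68,242),long=(200,232),short=(400,237)).items():
    q=P[v-32:v+36,u-45:u+45];k=((q[...,2]>10)&(q[...,2]<22)).astype(np.uint8)
    k=cv2.morphologyEx(k,cv2.MORPH_OPEN,np.ones((3,3)))
    nl,L,st,ce=cv2.connectedComponentsWithStats(k);i=1+st[1:,4].argmax()
    w=q[L==i];h=q[(q[...,2]>50)&(q[...,2]<70)]
    print(n,cv2.minAreaRect(w[:,:2].astype(np.float32)),np.median(w[:,2]).round(1),'knob',h.mean(0).round(1),h.min(0).round(),h.max(0).round())
E
python3 m1.py
```

```text
well ((621.5703125, -32.468990325927734), (49.722259521484375, 50.07457733154297), 0.019001949578523636) z 17.6
well ((628.6340942382812, 152.04669189453125), (81.92549133300781, 35.2805290222168), 87.60492706298828) z 17.4
well ((632.4088134765625, 244.33401489257812), (58.43252944946289, 35.41474151611328), 87.8067855834961) z 17.3
well ((624.8678588867188, 59.77429962158203), (61.77553939819336, 61.581031799316406), 87.73530578613281) z 17.4
z (175, 75) 24.6
z (258, 78) 24.8
z (342, 80) 25.0
z (150, 42) 24.8
z (340, 110) 24.7
z (260, 160) 4.9
z (100, 160) 4.7
z (110, 250) 0.7
z (350, 250) 0.8
rnd ((427.76934814453125, 353.1919250488281), (39.10698699951172, 35.640838623046875), 30.482675552368164) 17.0 knob [428.5 352.   62.1] [415. 343.  50.] [438. 366.  68.]
long ((441.71527099609375, 183.68576049804688), (24.424514770507812, 70.2192611694336), 1.6459382772445679) 18.3 knob [444.5 181.8  63.2] [432. 172.  50.] [454. 195.  68.]
short ((437.1710205078125, -68.53041076660156), (24.753501892089844, 47.862491607666016), 18.737533569335938) 18.9 knob [439.3 -66.6  61.8] [428. -79.  50.] [448. -57.  68.]
```

```bash
python3 -c "
from h import *
print(go([437,-68.5,130],1.897))"
```

```text
(array([-86.7, 149. , 168.1]), array([-1.000e-03,  1.000e-03, -1.898e+00]))
```

Request:
servo_tool(
  increments="-87 149 168 0 0 -1.898;-87 149 168 0 0 -1.898;-87 149 168 0 0 -1.898;-87 149 168 0 0 -1.898;-87 149 168 0 0 -1.898;-87 149 168 0 0 -1.898;-87 149 168 0 0 -1.898;-87 149 168 0 0 -1.898;-87 149 168 0 0 -1.898;-87 149 168 0 0 -1.898;-87 149 168 0 0 -1.898;-87 149 168 0 0 -1.898",
)

```text
clock: 3.4
tool_pos: [437.1, -68.3, 130.4]
tool_rot: [0.584, 0.812, -0.0, 0.0]
contact_force: [0.4, -0.6, -0.8]
opening: 85.3
finger_force: 0.0
```

```bash
cat > foot.py <<'E'
import sys;from h import *
n=sys.argv[1];x0,y0=map(float,sys.argv[2:4])
s=status.read_state();m=optics.camera_model("wrist");p,d=optics.read_camera("wrist");P=cloud(d,m)
cv2.imwrite(f"pics/{n}.png",p[:,:,::-1]);np.savez(n+".npz",d=d,p=p,K=m["camera_matrix"],V=m["view"])
near=(abs(P[...,0]-x0)<50)&(abs(P[...,1]-y0)<50)
k=(near&(P[...,2]>10)&(P[...,2]<22)).astype(np.uint8);k=cv2.morphologyEx(k,cv2.MORPH_OPEN,np.ones((5,5)))
nl,L,st,ce=cv2.connectedComponentsWithStats(k);i=1+st[1:,4].argmax();w=P[L==i]
print('state',np.round(s["tool_pos"],1),'foot',cv2.minAreaRect(w[:,:2].astype(np.float32)),'z',np.median(w[:,2]).round(1),'px',ce[i].round())
h=P[near&(P[...,2]>50)&(P[...,2]<70)];print('knob',len(h),h.min(0).round(1),h.max(0).round(1))
E
python3 foot.py w2 437 -68.5; python3 -c "
from h import *
print(go([437,-68.5,26.5],1.897))"
```

```text
state [437.1 -68.3 130.4] foot ((433.05975341796875, -58.78786087036133), (23.86905860900879, 26.525785446166992), 18.60106086730957) z 18.9 px [278. 192.]
knob 988 [425.5 -78.5  50. ] [448.1 -57.7  68.2]
(array([ -0.2,  -0.3, 103.9]), array([ 0.   ,  0.   , -0.003]))
```

View pics/w2.png

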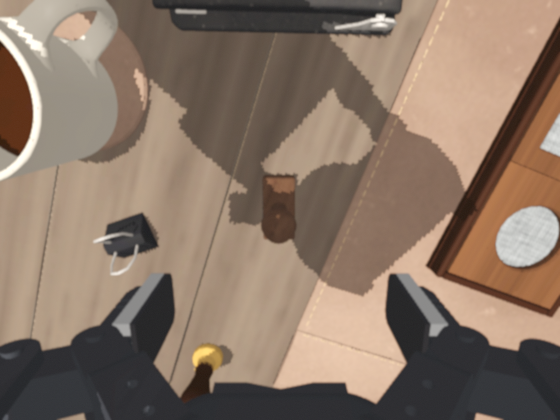

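The stamp is centred between the fingers (knob at (278,222), foot square to them). Descending.

Request:
servo_tool(
  increments="0 0 60 0 0 0;0 0 90 0 0 0;0 0 104 0 0 0;0 0 104 0 0 0",
)

```text
clock: 3.95
tool_pos: [437.2, -67.7, 26.1]
tool_rot: [0.583, 0.813, -0.0, -0.001]
contact_force: [0.0, -0.7, 0.3]
opening: 85.6
finger_force: 0.0
```

Request:
servo_tool(
  increments="0 0 0 0 0 0;0 0 0 0 0 0;0 0 0 0 0 0;0 0 0 0 0 0;0 0 0 0 0 0;0 0 0 0 0 0",
  grip=-1,
  newtons=40,
)

```text
clock: 4.7
tool_pos: [437.9, -68.0, 27.0]
tool_rot: [0.583, 0.813, -0.0, 0.0]
contact_force: [-1.2, -0.2, 6.4]
opening: 20.3
finger_force: 38.9
```

```bash
python3 -c "
from h import *
print(go([632,242.5,135],1.532))"
```

```text
(array([ 231.6,  283.6, -108. ]), array([0.   , 0.001, 0.366]))
```

Request:
servo_tool(
  increments="0 0 -40 0 0 0;0 0 -90 0 0 0;0 0 -108 0 0 0;58 71 -108 0 0 0.09;116 142 -108 0 0 0.18;174 213 -108 0 0 0.27;215 265 -108 0 0 0.34;232 284 -108 0 0 0.366;232 284 -108 0 0 0.366;232 284 -108 0 0 0.366",
)

```text
clock: 5.95
tool_pos: [632.2, 246.3, 132.7]
tool_rot: [0.719, 0.695, -0.0, -0.001]
contact_force: [-0.3, -0.0, -0.9]
opening: 20.6
finger_force: 39.4
```

```bash
cat > wells.py <<'E'
import sys;from h import *
n=sys.argv[1]
s=status.read_state();m=optics.camera_model("wrist");p,d=optics.read_camera("wrist");P=cloud(d,m)
cv2.imwrite(f"pics/{n}.png",p[:,:,::-1])
hsv=cv2.cvtColor(p,cv2.COLOR_RGB2HSV)
g=((hsv[...,1]<50)&(hsv[...,2]>60)&(P[...,2]>8)&(P[...,2]<30)&(abs(P[...,0]-625)<60)).astype(np.uint8)
g=cv2.morphologyEx(g,cv2.MORPH_CLOSE,np.ones((5,5)))
print('state',np.round(s["tool_pos"],1))
for c in cv2.findContours(g,0,2)[0]:
    if cv2.contourArea(c)<800: continue
    print('well',cv2.boundingRect(c),cv2.minAreaRect(ray(c[:,0],17,m)[:,:2].astype(np.float32)))
E
python3 wells.py w3; python3 -c "
from h import *
print(go([632,242.5,43.5],1.532))"
```

```text
state [632.2 246.3 132.7]
well (256, 177, 47, 40) ((632.3363647460938, 254.671630859375), (29.568016052246094, 34.5695686340332), 86.89788055419922)
(array([-1.8,  0.6, 89.4]), array([-0.002,  0.001,  0.002]))
```

View pics/w3.png

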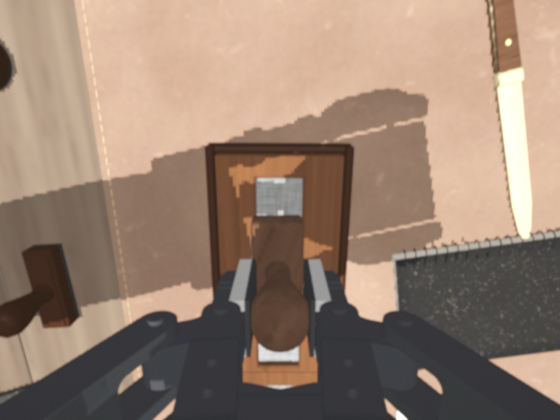

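Request:
servo_tool(
  increments="-3 0.5 40 0 0 0;-3 0.5 75 0 0 0;-3 0.5 83 0 0 0;-3 0.5 87 0 0 0;-3 0.5 87 0 0 0;-3 0.5 87 0 0 0",
)

```text
clock: 6.75
tool_pos: [633.4, 240.3, 49.1]
tool_rot: [0.721, 0.693, 0.001, 0.001]
contact_force: [-0.1, -0.1, 0.1]
opening: 20.2
finger_force: 39.4
```

Request:
servo_tool(
  increments="0 0 3 0 0 0;0 0 5 0 0 0;0 0 5 0 0 0",
)

```text
clock: 7.12
tool_pos: [632.6, 240.3, 42.9]
tool_rot: [0.721, 0.693, 0.0, 0.0]
contact_force: [-0.3, -0.1, 3.8]
opening: 20.3
finger_force: 39.7
```

Request:
servo_tool(
  increments="0 0 0 0 0 0;0 0 0 0 0 0;0 0 0 0 0 0;0 0 0 0 0 0;0 0 0 0 0 0;0 0 -40 0 0 0;0 0 -90 0 0 0;0 0 -90 0 0 0",
  grip=1,
)

```text
clock: 8.12
tool_pos: [636.0, 240.9, 138.6]
tool_rot: [0.721, 0.693, 0.005, 0.003]
contact_force: [-0.1, -1.0, -0.5]
opening: 85.9
finger_force: 0.0
```

```bash
python3 -c "
from h import *
print(go([428,353,130],1.532))
m=optics.camera_model('wrist');p,d=optics.read_camera('wrist');P=cloud(d,m)
cv2.imwrite('pics/w4.png',p[:,:,::-1])
k=(abs(P[...,0]-632)<20)&(abs(P[...,1]-241)<33);print('top',np.percentile(P[k][:,2],[50,95,99,100]))
h=P[k&(P[...,2]>65)];print(h.min(0),h.max(0))
k&=(P[...,2]>29)&(P[...,2]<40);print('foot z',np.median(P[k][:,2]),P[k].min(0),P[k].max(0))"
```

```text
(array([ 103.9, -212.3,    6.6]), array([ 0.011, -0.002, -0.   ]))
top [215.08921778 226.60791773 229.81923789 232.588721  ]
[612.00271356 229.79830106  65.0084609 ] [651.98780259 262.57421882 232.588721  ]
foot z 34.719800050748304 [618.19173711 216.06037278  29.04328393] [643.44628184 264.00546318  39.82467462]
```

Request:
servo_tool(
  increments="26 -53 0 0 0 0;52 -106 2 0 0 0;78 -159 4 0 0 0;98 -200 6 0 0 0;104 -212 6 0 0 0;104 -212 6 0 0 0;104 -212 6 0 0 0",
)

```text
clock: 9.05
tool_pos: [425.8, 351.7, 126.3]
tool_rot: [0.721, 0.693, 0.0, 0.0]
contact_force: [0.2, -0.5, 0.1]
opening: 85.3
finger_force: 0.0
```

```bash
python3 foot.py w5 428 353; python3 -c "
from h import *
print(go([428,353,26.5],1.532))"
```

```text
state [425.8 351.7 126.3] foot ((425.8828430175781, 361.19097900390625), (29.513134002685547, 38.35867691040039), 88.481689453125) z 17.4 px [279. 194.]
knob 1157 [414.6 345.7  50.3] [437.6 368.2  69.3]
(array([ 1.4,  2. , 99.9]), array([ 0.001,  0.   , -0.002]))
```

View pics/w5.png

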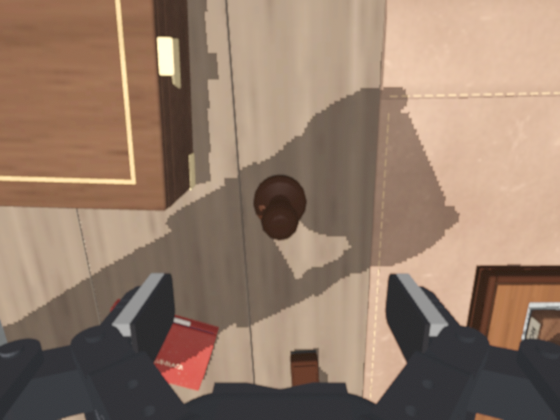

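The knob is at (281,218), with its foot centre about (426,356). The wooden box is close by on the left, so I'll check its clearance.

```bash
python3 -c "
from h import *
f=np.load('w5.npz');P=cloud(f['d'],dict(camera_matrix=f['K'],view=f['V']))
q=P[0:250,0:230].reshape(-1,3);q=q[q[:,2]>15];print(q.min(0),q.max(0));
for y in (310,330,350,370,390,410):
  b=q[abs(q[:,1]-y)<5];print(y,b[:,0].max() if len(b) else None, np.percentile(b[:,2],99) if len(b) else None)
print(go([426.2,355.8,26.5],1.532))"
```

```text
[267.68622222 369.44471536  15.00759507] [428.76680549 490.05777985 269.80158511]
310 None None
330 None None
350 None None
370 362.70051602995113 74.35692923923473
390 364.01571615740664 74.82593948481095
410 365.3632605255409 75.064591854343
(array([ 4.1,  0.1, 99.9]), array([ 0.001,  0.   , -0.002]))
```

Request:
servo_tool(
  increments="4 0 0 0 0 0;4 0 20 0 0 0;4 0 60 0 0 0;4 0 92 0 0 0;4 0 100 0 0 0;4 0 100 0 0 0",
  grip=0.2,
)

```text
clock: 9.85
tool_pos: [425.2, 356.3, 26.6]
tool_rot: [0.721, 0.693, 0.0, 0.0]
contact_force: [-0.7, -0.4, 0.4]
opening: 51.6
finger_force: 0.0
```

Request:
servo_tool(
  increments="0 0 0 0 0 0;0 0 0 0 0 0;0 0 0 0 0 0;0 0 0 0 0 0;0 0 0 0 0 0",
  grip=-1,
)

```text
clock: 10.48
tool_pos: [426.0, 357.0, 28.1]
tool_rot: [0.721, 0.693, 0.002, 0.001]
contact_force: [0.2, -1.1, 6.9]
opening: 21.9
finger_force: 39.1
```

```bash
python3 -c "
from h import *
print(go([621.3,-31.5,135],1.532))"
```

```text
(array([-380.4,  210.5, -106.8]), array([ 0.003, -0.001, -0.   ]))
```

Request:
servo_tool(
  increments="0 0 -40 0 0 0;0 0 -90 0 0 0;0 0 -107 0 0 0;-53 29 -107 0 0 0;-106 58 -107 0 0 0;-159 88 -107 0 0 0;-212 117 -107 0 0 0;-265 147 -107 0 0 0;-318 176 -107 0 0 0;-360 199 -107 0 0 0;-380 210 -107 0 0 0;-380 210 -107 0 0 0",
)

```text
clock: 11.98
tool_pos: [619.5, -32.2, 132.5]
tool_rot: [0.721, 0.693, -0.0, -0.001]
contact_force: [-0.4, 0.4, -0.1]
opening: 22.0
finger_force: 39.3
```

Request:
servo_tool(
  increments="0 0 0 0 0 0;0 0 0 0 0 0",
)

```text
clock: 12.22
tool_pos: [619.1, -30.0, 133.2]
tool_rot: [0.72, 0.694, -0.0, -0.0]
contact_force: [-0.7, -0.8, 0.1]
opening: 22.1
finger_force: 39.3
```

```bash
python3 wells.py w6; python3 -c "
from h import *
print(go([621.3,-32,43.5],1.532))"
```

```text
state [619.1 -30.  133.2]
well (249, 176, 66, 53) ((621.0375366210938, -25.963279724121094), (39.56543731689453, 49.08766555786133), 85.2993392944336)
well (237, 29, 93, 96) ((624.5269165039062, 60.784889221191406), (60.4188117980957, 60.871646881103516), 87.8606185913086)
(array([-1.8,  2.2, 89.8]), array([-0.001, -0.   ,  0.002]))
```

View pics/w6.png

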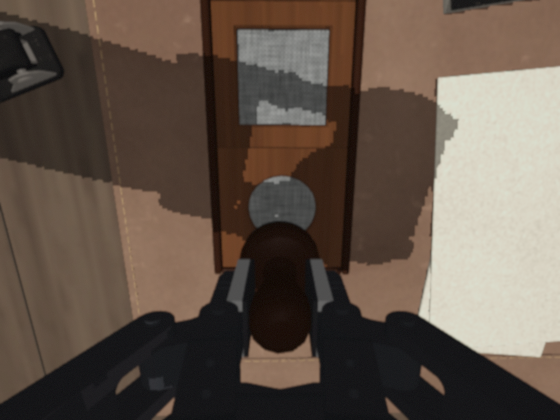

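Request:
servo_tool(
  increments="-1 2 40 0 0 0;-1 2 75 0 0 0;-1 2 83 0 0 0;-1 2 89 0 0 0;-1 2 89 0 0 0;-1 2 89 0 0 0",
)

```text
clock: 13.02
tool_pos: [622.7, -32.9, 45.9]
tool_rot: [0.721, 0.693, 0.001, 0.001]
contact_force: [-0.1, -0.3, 0.5]
opening: 21.7
finger_force: 39.3
```

Request:
servo_tool(
  increments="1 -1 2 0 0 0;1 -1 3 0 0 0;1 -1 3 0 0 0",
)

```text
clock: 13.4
tool_pos: [622.0, -32.1, 43.9]
tool_rot: [0.721, 0.693, 0.001, 0.001]
contact_force: [-3.4, 0.4, 8.9]
opening: 21.7
finger_force: 40.0
```

Request:
servo_tool(
  increments="0 0 0 0 0 0;0 0 0 0 0 0;0 0 0 0 0 0;0 0 0 0 0 0;0 0 0 0 0 0;0 0 -40 0 0 0;0 0 -88 0 0 0;0 0 -88 0 0 0",
  grip=1,
)

```text
clock: 14.4
tool_pos: [624.2, -32.4, 134.8]
tool_rot: [0.721, 0.693, 0.003, 0.004]
contact_force: [0.3, -0.6, -0.3]
opening: 85.1
finger_force: 0.0
```

```bash
cat > chk.py <<'E'
import sys;from h import *
n=sys.argv[1];x0,y0,zl=map(float,sys.argv[2:5])
m=optics.camera_model('wrist');p,d=optics.read_camera('wrist');P=cloud(d,m);cv2.imwrite(f'pics/{n}.png',p[:,:,::-1])
k=(abs(P[...,0]-x0)<45)&(abs(P[...,1]-y0)<45)&(P[...,2]>29)&(P[...,2]<zl)
print('foot z',np.median(P[k][:,2]),P[k].min(0).round(1),P[k].max(0).round(1))
E
python3 chk.py w7 621 -31 40;python3 -c "
from h import *
print(go([442,183.5,130],1.6))"
```

```text
foot z 33.372733867674526 [602.4 -47.2  29. ] [641.5 -13.6  39.7]
(array([ 208.3, -188.6,    0.7]), array([ 0.005,  0.001, -0.068]))
```

Request:
servo_tool(
  increments="45 -41 0 0 0 -0.02;90 -82 0 0 0 -0.04;135 -123 0 0 0 -0.068;180 -163 0 0 0 -0.068;208 -189 0 0 0 -0.068;208 -189 0 0 0 -0.068;208 -189 0 0 0 -0.068",
)

```text
clock: 15.32
tool_pos: [439.9, 183.2, 128.6]
tool_rot: [0.697, 0.717, -0.001, -0.0]
contact_force: [0.5, -0.7, 0.2]
opening: 85.4
finger_force: 0.0
```

```bash
python3 foot.py w8 442 183.5; python3 -c "
from h import *
print(go([442,183.5,26.5],1.6))"
```

```text
state [439.9 183.2 128.6] foot ((441.16094970703125, 199.9326629638672), (23.792842864990234, 37.497398376464844), 1.888492465019226) z 18.5 px [282. 183.]
knob 1123 [430.1 172.5  50.3] [453.5 195.7  68.8]
(array([  0.6,   1.8, 102.3]), array([-0.001,  0.   , -0.001]))
```

View pics/w8.png

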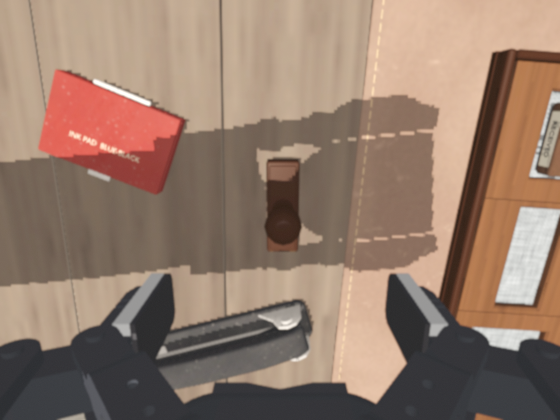

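The long stamp sits centred at (283,205) and square to the fingers.

Request:
servo_tool(
  increments="0.5 2 50 0 0 0;0.5 2 90 0 0 0;0.5 2 102 0 0 0;0.5 2 102 0 0 0",
)

```text
clock: 15.88
tool_pos: [442.2, 183.6, 27.2]
tool_rot: [0.697, 0.717, -0.0, -0.0]
contact_force: [-0.3, 0.4, 0.8]
opening: 85.6
finger_force: 0.0
```

Request:
servo_tool(
  increments="0 0 0 0 0 0;0 0 0 0 0 0;0 0 0 0 0 0;0 0 0 0 0 0;0 0 0 0 0 0;0 0 0 0 0 0",
  grip=-1,
)

```text
clock: 16.62
tool_pos: [442.5, 184.3, 28.1]
tool_rot: [0.697, 0.717, 0.0, 0.0]
contact_force: [-1.5, -0.1, 6.3]
opening: 21.9
finger_force: 39.0
```

```bash
python3 -c "
from h import *
print(go([628.3,150.5,135],1.532))"
```

```text
(array([ -39.2,  184.9, -106.7]), array([ 0.001, -0.   ,  0.068]))
```

Request:
servo_tool(
  increments="0 0 -40 0 0 0;0 0 -90 0 0 0;0 0 -107 0 0 0.03;-12 58 -107 0 0 0.068;-24 116 -107 0 0 0.068;-36 170 -107 0 0 0.068;-39 185 -107 0 0 0.068;-39 185 -107 0 0 0.068;-39 185 -107 0 0 0.068;-39 185 -107 0 0 0.068",
)

```text
clock: 17.88
tool_pos: [626.9, 151.0, 134.2]
tool_rot: [0.721, 0.693, -0.0, -0.0]
contact_force: [-1.1, 0.2, -0.8]
opening: 21.9
finger_force: 39.5
```

```bash
python3 wells.py w9; python3 -c "
from h import *
print(go([628.3,150.5,43.5],1.532))"
```

```text
state [626.9 151.  134.2]
well (257, 154, 49, 40) ((628.886474609375, 176.15914916992188), (28.57701301574707, 34.941070556640625), 86.76068878173828)
well (256, 31, 52, 92) ((631.6282958984375, 241.85104370117188), (58.07720947265625, 34.72145080566406), 87.79131317138672)
(array([-0.4,  1.2, 90.9]), array([-0.,  0.,  0.]))
```

View pics/w9.png

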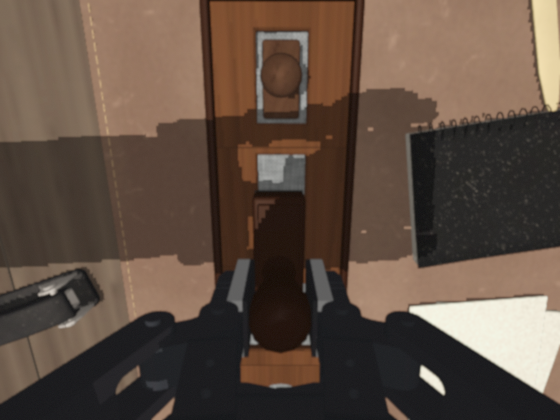

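The short stamp at (282,77) stands inside its well. The long stamp lines up with the next well, whose far end is at (280,170).

Request:
servo_tool(
  increments="-0.5 1 40 0 0 0;-0.5 1 75 0 0 0;-0.5 1 83 0 0 0;-0.5 1 89 0 0 0;-0.5 1 89 0 0 0;-0.5 1 89 0 0 0",
)

```text
clock: 18.68
tool_pos: [630.0, 150.1, 46.9]
tool_rot: [0.721, 0.693, 0.001, 0.001]
contact_force: [-0.4, 0.3, -0.4]
opening: 22.0
finger_force: 39.5
```

Request:
servo_tool(
  increments="0 0 1 0 0 0;0 0 2 0 0 0;0 0 2 0 0 0",
)

```text
clock: 19.05
tool_pos: [629.4, 150.0, 44.0]
tool_rot: [0.721, 0.693, 0.0, 0.0]
contact_force: [-0.2, -0.4, 2.8]
opening: 21.9
finger_force: 39.7
```

Request:
servo_tool(
  increments="0 0 0 0 0 0;0 0 0 0 0 0;0 0 0 0 0 0;0 0 0 0 0 0;0 0 0 0 0 0;0 0 -40 0 0 0;0 0 -100 0 0 0;0 0 -106 0 0 0",
  grip=1,
)

```text
clock: 20.05
tool_pos: [632.7, 150.3, 155.9]
tool_rot: [0.721, 0.693, 0.004, 0.004]
contact_force: [0.4, -0.5, 0.5]
opening: 85.4
finger_force: 0.0
```

```bash
python3 chk.py w10 629 150 40;python3 -c "
from h import *
print(go([442,-337,150],1.532))"
```

```text
foot z 34.376103425207134 [615.7 114.9  29. ] [641.8 184.8  39.9]
(array([-494.2, -170.3,    2.1]), array([ 0.007, -0.001, -0.   ]))
```

Long stamp is seated (foot top at z 34). Next is the bottle.

Request:
servo_tool(
  increments="-59 -20 0 0 0 0;-118 -41 0 0 0 0;-177 -61 0 0 0 0;-236 -81 0 0 0 0;-295 -102 0 0 0 0;-354 -122 0 0 0 0;-413 -142 2 0 0 0;-465 -160 2 0 0 0;-494 -170 2 0 0 0;-494 -170 2 0 0 0;-494 -170 2 0 0 0",
)

```text
clock: 21.48
tool_pos: [439.6, -335.8, 146.2]
tool_rot: [0.721, 0.693, 0.0, -0.001]
contact_force: [0.4, -0.3, -0.3]
opening: 84.9
finger_force: 0.0
```

```bash
python3 - <<'E'
from h import *
s=status.read_state();m=optics.camera_model("wrist");p,d=optics.read_camera("wrist");P=cloud(d,m)
cv2.imwrite("pics/w11.png",p[:,:,::-1]);np.savez("w11.npz",d=d,p=p,K=m["camera_matrix"],V=m["view"])
near=(abs(P[...,0]-442)<60)&(abs(P[...,1]+337)<60)
for lo,hi in((8,41),(28,40),(48,64)):
    k=(near&(P[...,2]>lo)&(P[...,2]<hi)).astype(np.uint8);k=cv2.morphologyEx(k,cv2.MORPH_OPEN,np.ones((3,3)))>0
    w=P[k];print(lo,len(w),cv2.minAreaRect(w[:,:2].astype(np.float32)),w.min(0).round(1),w.max(0).round(1))
print(s["tool_pos"])
E
```

```text
8 2901 ((422.3385009765625, -350.6883850097656), (103.73594665527344, 56.38492965698242), 31.214738845825195) [ 382.  -396.8    8. ] [ 466.7 -313.8   40.6]
28 2269 ((429.46533203125, -358.3915100097656), (103.7301025390625, 55.80502700805664), 57.00907516479492) [ 382.  -396.8   28. ] [ 466.7 -313.8   39.9]
48 2233 ((416.8361511230469, -359.951416015625), (98.90127563476562, 31.734477996826172), 39.812278747558594) [ 382.  -396.9   48. ] [ 458.3 -322.4   60.9]
[ 439.58788698 -335.76533394  146.15193922]
```

View pics/w11.png

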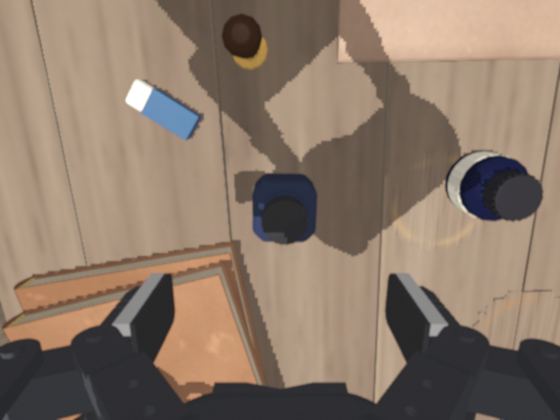

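The square bottle is at (285,208), roughly square to the fingers. The books' corner at (235,245) is close to the left finger, so I'll separate the two.

```bash
python3 - <<'E'
from h import *
f=np.load("w11.npz");m=dict(camera_matrix=f["K"],view=f["V"]);P=cloud(f["d"],m);Z=P[...,2]
k=np.zeros(Z.shape,np.uint8);k[160:250,245:330]=1
for lo,hi in((8,42),(27,38),(48,64)):
    w=P[(k>0)&(Z>lo)&(Z<hi)];print(lo,len(w),cv2.minAreaRect(w[:,:2].astype(np.float32)),w.min(0).round(1),w.max(0).round(1))
b=np.zeros(Z.shape,bool);b[235:400,0:262]=1
q=P[b&(Z>6)&(Z<90)]
for y in range(-420,-330,10):
    t=q[abs(q[:,1]-y)<5]
    if len(t): print(y,'xmax',t[:,0].max().round(1),'z',np.percentile(t[:,2],[50,98]).round(1), 'at x>385:',t[t[:,0]>375][:,2].max() if (t[:,0]>375).any() else None)
print(go([442,-338,17],1.532))
E
```

```text
8 2262 ((442.460205078125, -338.1834411621094), (47.83759689331055, 48.103023529052734), 87.06970977783203) [ 418.1 -362.7    8.1] [ 466.7 -313.8   40.2]
27 1934 ((442.7601623535156, -338.1620788574219), (47.59429931640625, 47.73292541503906), 86.35560607910156) [ 418.1 -362.7   27. ] [ 466.7 -313.8   38. ]
48 1786 ((442.5285949707031, -338.30316162109375), (31.4079647064209, 31.57620620727539), 12.200843811035156) [ 426.8 -354.4   48. ] [ 458.3 -322.4   60.9]
-420 xmax 405.8 z [53.7 55.2] at x>385: 55.48323188276072
-410 xmax 404.2 z [53.2 55.1] at x>385: 55.85279573849482
-400 xmax 403.1 z [30.  54.9] at x>385: 56.045579789089174
-390 xmax 401.5 z [28.6 54.8] at x>385: 55.5019452874829
-380 xmax 399.9 z [28.3 54.6] at x>385: 55.93718773957366
-370 xmax 399.0 z [27.8 28.9] at x>385: 29.218093695719404
-360 xmax 424.8 z [34.8 36.7] at x>385: 36.70193540667029
(array([ -2.6,   2.4, 129.4]), array([-0.001, -0.002,  0.001]))
```

Request:
servo_tool(
  increments="-3 2.5 50 0 0 0.017;-3 2.5 95 0 0 0.017;-3 2.5 120 0 0 0.017;-3 2.5 129 0 0 0.017;-3 2.5 129 0 0 0.017",
)

```text
clock: 22.15
tool_pos: [442.6, -339.4, 18.4]
tool_rot: [0.726, 0.687, 0.0, -0.0]
contact_force: [1.0, 0.0, 0.2]
opening: 85.4
finger_force: 0.0
```

Request:
servo_tool(
  increments="0 0 0 0 0 0;0 0 0 0 0 0;0 0 0 0 0 0;0 0 0 0 0 0;0 0 0 0 0 0",
  grip=-1,
  newtons=50,
)

```text
clock: 22.78
tool_pos: [443.0, -341.0, 19.9]
tool_rot: [0.727, 0.687, -0.0, 0.001]
contact_force: [-0.8, 0.9, 5.9]
opening: 45.8
finger_force: 52.1
```

```bash
python3 -c "
from h import *
print(go([624.5,60.3,125],1.532))"
```

```text
(array([ 410.7,  158.9, -105.6]), array([ 0.002,  0.002, -0.017]))
```

Opening reads 45.8 against a 48 mm body, so I'll lift slightly and look before carrying it.

Request:
servo_tool(
  increments="0 0 -10 0 0 0;0 0 -25 0 0 0;0 0 -25 0 0 0;0 0 -25 0 0 0",
)

```text
clock: 23.28
tool_pos: [442.2, -340.0, 43.4]
tool_rot: [0.727, 0.687, 0.0, 0.0]
contact_force: [-0.4, -0.4, -1.3]
opening: 46.2
finger_force: 51.6
```

```bash
python3 -c "
from h import *
p,d=optics.read_camera('side');cv2.imwrite('pics/s1.png',cv2.resize(p[200:400,150:410,::-1],None,fx=2.5,fy=2.5))
p,d=optics.read_camera('wrist');cv2.imwrite('pics/w12.png',np.hstack([p[120:400,140:420,::-1]]))
a=cv2.imread('pics/s1.png');b=cv2.resize(p[150:400,200:360,::-1],None,fx=2,fy=2);print(a.shape,b.shape)
c=np.zeros((500,780+0,3),np.uint8);c[:,:460]=a[:,60:520];c[:,460:780]=b;cv2.imwrite('pics/c1.png',c)"
```

```text
(500, 650, 3) (500, 320, 3)
```

View pics/c1.png

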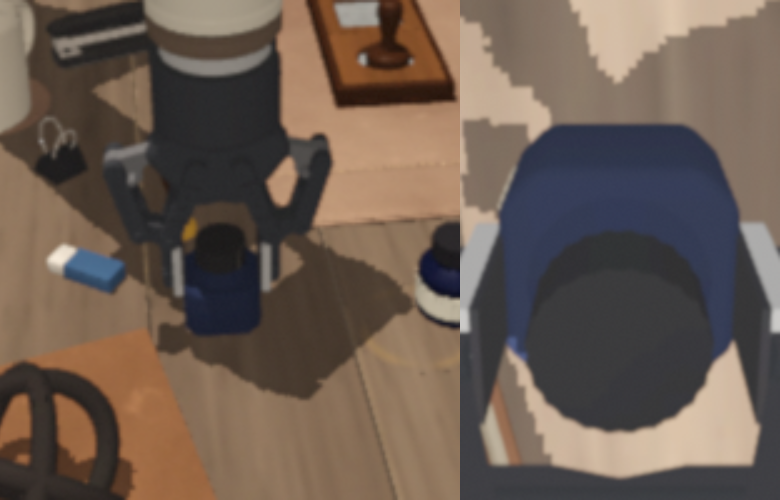

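The bottle hangs level, with both pads on its flat sides. Carrying it to the square well.

Request:
servo_tool(
  increments="0 0 -40 0 0 0;0 0 -87 0 0 0;50 19 -87 0 0 0;100 39 -87 0 0 0;150 58 -87 0 0 0;200 77 -87 0 0 0;250 97 -87 0 0 0;300 116 -87 0 0 -0.01;350 135 -87 0 0 -0.017;390 151 -87 0 0 -0.017;410 159 -87 0 0 -0.017;410 159 -87 0 0 -0.017",
)

```text
clock: 24.88
tool_pos: [623.8, 61.1, 129.8]
tool_rot: [0.72, 0.694, -0.0, -0.0]
contact_force: [0.0, -0.5, -1.4]
opening: 45.8
finger_force: 52.2
```

Request:
servo_tool(
  increments="0 0 0 0 0 0;0 0 0 0 0 0",
)

```text
clock: 25.12
tool_pos: [623.6, 59.0, 130.3]
tool_rot: [0.721, 0.693, -0.0, -0.0]
contact_force: [0.5, 0.3, -2.0]
opening: 46.0
finger_force: 52.2
```

```bash
python3 wells.py w13; python3 -c "
from h import *
print(go([624.5,60.5,36],1.532))"
```

```text
state [623.6  59.  130.3]
well (239, 167, 84, 50) ((624.8640747070312, 71.48229217529297), (36.80747604370117, 59.975154876708984), 87.30638122558594)
well (253, 8, 55, 130) ((628.0962524414062, 151.16799926757812), (80.89517211914062, 34.75889205932617), 87.99982452392578)
(array([ 1.4,  0.8, 94.4]), array([-0.   ,  0.   , -0.002]))
```

View pics/w13.png

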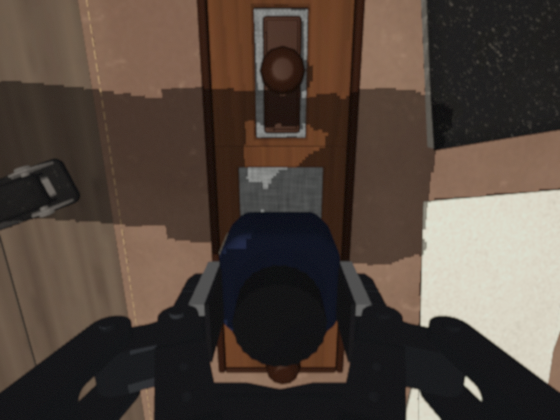

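Request:
servo_tool(
  increments="-0.5 1 45 0 0 0;-0.5 1 78 0 0 0;-0.5 1 86 0 0 0;-0.5 1 92 0 0 0;-0.5 1 92 0 0 0;-0.5 1 92 0 0 0",
)

```text
clock: 25.92
tool_pos: [626.0, 59.7, 39.9]
tool_rot: [0.721, 0.693, 0.001, 0.001]
contact_force: [-0.5, -0.6, -2.3]
opening: 45.8
finger_force: 52.1
```

Request:
servo_tool(
  increments="0 0 1 0 0 0;0 0 2 0 0 0;0 0 2 0 0 0",
)

```text
clock: 26.3
tool_pos: [624.8, 59.9, 36.3]
tool_rot: [0.721, 0.693, -0.0, -0.0]
contact_force: [0.4, -0.6, -2.5]
opening: 45.8
finger_force: 52.1
```

Request:
servo_tool(
  increments="-1 0 1 0 0 0;-1 0 2 0 0 0;-1 0 2 0 0 0",
)

```text
clock: 26.68
tool_pos: [625.0, 59.2, 35.7]
tool_rot: [0.721, 0.693, 0.0, -0.0]
contact_force: [-3.9, 1.9, 7.6]
opening: 45.7
finger_force: 53.1
```

On the floor (36 mm, where the rim would have stopped it at 43 mm). Releasing and retreating.

Request:
servo_tool(
  increments="0 0 0 0 0 0;0 0 0 0 0 0;0 0 0 0 0 0;0 0 0 0 0 0;0 0 0 0 0 0;0 0 -30 0 0 0;0 0 -80 0 0 0;0 0 -140 0 0 0;-100 -40 -140 0 0 0;-100 -60 -140 0 0 0;-100 -100 -200 0 0 0;-100 -100 -200 0 0 0",
  grip=1,
)

```text
clock: 28.18
tool_pos: [521.5, -38.1, 238.4]
tool_rot: [0.721, 0.693, 0.002, 0.003]
contact_force: [1.6, 0.1, 0.4]
opening: 85.3
finger_force: 0.0
```

```bash
python3 - <<'E'
from h import *
m=optics.camera_model("wrist");p,d=optics.read_camera("wrist");P=cloud(d,m)
for n,(x,y,lo,hi) in dict(short=(632,242,28,41),long=(628,150.5,28,41),square=(624.5,60,42,58),round=(621,-31,28,41)).items():
    k=(abs(P[...,0]-x)<42)&(abs(P[...,1]-y)<42);w=P[k&(P[...,2]>lo)&(P[...,2]<hi)];t=P[k&(P[...,2]<100)]
    if len(w): print(n,'foot/shoulder z',np.median(w[:,2]).round(1),w.min(0).round(),w.max(0).round(),'top z',np.percentile(t[:,2],99.5).round(1))
t,_=optics.read_camera("top");c=np.zeros((600,800,3),np.uint8)
c[:420,:560]=p[:,:,::-1];c[420:600,0:780]=cv2.resize(t[150:275,100:460,::-1],(780,271))[:180];cv2.imwrite("pics/f1.png",c);print(status.read_state()["tool_pos"])
E
```

```text
long foot/shoulder z 32.3 [615. 114.  28.] [639. 118.  35.] top z 34.5
square foot/shoulder z 50.7 [600.  37.  42.] [649.  85.  56.] top z 76.1
round foot/shoulder z 33.4 [602. -53.  28.] [640. -14.  41.] top z 83.5
[521.55128795 -37.44344424 235.92475629]
```

View pics/f1.png

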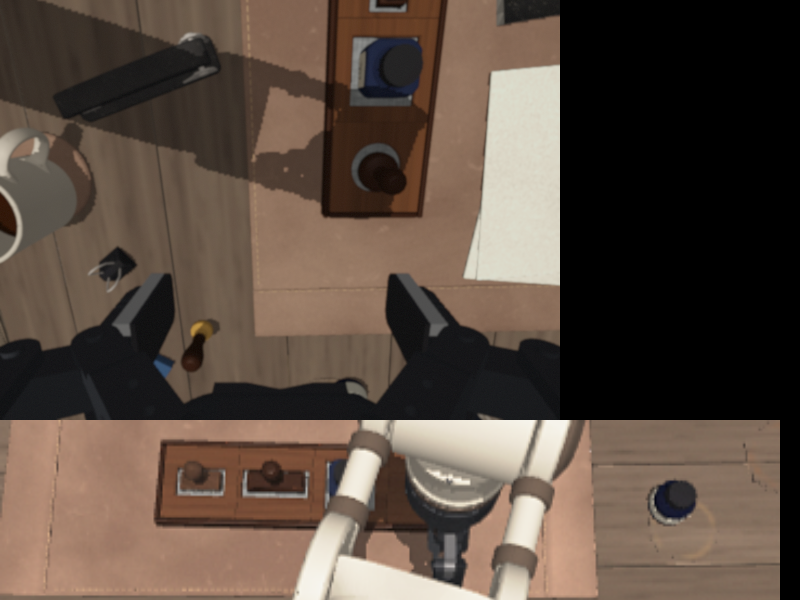

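All four are seated: the bottle's top is at z 76 and the round stamp's at z 83, both matching a 17 mm floor. The short and long stamps stand in their wells in the lower strip. The wax seal at (200,335) and the round bottle at (675,497) are undisturbed.

```bash
python3 -c "
from rig import ticket
print(ticket.sign_off())"
```

```text
the job is handed in; nothing more can be done
None
```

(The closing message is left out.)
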